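Lock the amplifier's access cover

TASK

The access cover on top of the amplifier chassis stands ajar on its springy seal. With a fingertip in the slot of the cover's round quarter-turn fastener, press the cover down flush and, keeping it pressed, turn the fastener clockwise (seen from above) all the way to its stop, so that the cover stays locked down by itself when you take the hand away. Do not grip or lift anything, and leave the loose things around it where they are.

Things in the scene. Friction and masses are not known exactly. Their poses are not given: they have to be found in the camera images.
- chassis: grey sheet-metal amplifier case, fixed to the bench, 280 (x) by 360 (y) by 100 mm high; origin under its centre at bench height, its x axis pointing away from the robot at yaw 0. The cover sits in its flat top (100 mm above the bench), over local x -100 to +100 and y -30 to +150 mm.
- cover (a joint): bare steel access cover, 200 mm along chassis x, 180 wide, 3 thick, hinged along its far edge at chassis x +100, z 100 mm. Angle in rad, grows as its near edge rises: 0 flush, about 0.09 where its seal's spring holds it when unlocked, -0.025 hard stop (4 mm below flush at the fastener). Holding it flush takes 5 to 6 N down at the fastener, 7 N at the stop. Locked, it rests at about 0.01.
- fastener (a joint): turn of the cam in rad, clockwise from above: 0 slot parallel to the cover's near edge, 1.571 stop (slot square to that edge, locked). Starts at 0 to 0.35, stays where left, takes about 0.03 to 0.06 N m. From about 0.95 its tongue slips under the case's rim, only while the cover is pressed below about 0.01 rad; turned with the cover higher it jams on the rim or keeps the cover from closing.
- slot_floor (a point): centre of the slot's floor, on the fastener's axis, 140 mm from the hinge; y along the slot, z up out of the cover; turns with the fastener. Grey round head, 92 mm diameter; slot right across it 36 mm wide, 92 long, 14 deep, floor 2 mm above the cover. A fixed bezel ring (96 to 109 mm diameter) is level with its top. Shut fingers fit in; push a slot wall about 20 mm off the axis to turn it.
- cover_edge (a point): middle of the cover's near (free) edge, upper face; level with the chassis top (100 mm above the bench) when flush, about 18 mm higher when ajar.
- dial_knob: loose aluminium control knob, 34 mm diameter, 20 mm high, lying on the chassis top beside the cover; origin at the centre of its underside. Leave alone.
- spool: loose white plastic wire spool, 60 mm diameter, 40 mm high, standing on the bench beside the chassis; origin at the centre of its underside. Leave alone.
- capacitor: loose dull blue can capacitor, 35 mm diameter, 50 mm high, standing on the bench beside the chassis; origin at the centre of its underside. Leave alone.
- screwdriver: loose screwdriver, 180 mm long, lying on the bench left of the chassis, along its x axis; origin under its middle. Leave alone.

How it is judged:
By the outcome, as a careful person would: the job done as asked, in the order asked, and still so for the second after the job is handed in, with the robot touching nothing.
It also fails if it takes over 35 s, if anything falls off the work surface, if the arm or the gripper's body presses on something with over 40 N, if the wrist force passes 120 N, or if a joint passes its speed limit or range.

ROBOT

A 6-joint arm with a two-finger parallel gripper is mounted at the origin on the work surface. World frame = base frame: x ahead of the robot, y to its left, z up, the work surface at z = 0. Lengths are in m, angles in degrees, forces in N, time in s.
With the tool pointing down it reaches from about 0.4 to 0.825 m from the base axis. Payload 7 kg.
Tool frame: the origin (TCP) lies on the centre line of the jaws, within the pads' length; the fingertips stand 17 mm ahead of it and the grasp point (between the pads) lies 2 mm behind it; z points along the fingers, y is the direction in which the jaws open and shut (so a half turn about z gives the same grasp; the last joint's range is limited). The gripper opens to 88 mm and grips with 3 to 60 N. Pads are 19 mm wide; open, the fingers measure 130 mm over their backs; the gripper's body (78 mm by 193 mm) begins 47 mm behind the grasp point.
Start: joints at [87.726, 20.546, 0.682, 0, -70.136, -16.507], TCP at [0.217, 0.639, 0.244] pointing down, gripper open.
Joint ranges: [-176.03, 176.03], [-82.01, 121.73], [-58.28, 71.71], [-173.87, 95.51], [-174.79, -0.11], [-173.66, 173.66]. Speed limits (degrees/s): [136.94, 136.94, 172.46, 180, 180, 180].

INTERFACE

Orientations are given as [roll, pitch, yaw] about the fixed x, y, z axes, in that order (R = Rz(yaw) Ry(pitch) Rx(roll)).
In Python, from plant import telemetry, vision, close_job, recognise, silhouettes, place_of gives the robot as it stands.
- The arm moves only by the shell command python3 -m handwheel 'ROWS'. ROWS is JSON, a list that holds one entry, the list of rows, each a list of 5 numbers: the shift along the tool's x, y, z in m, then the turn about the tool's z in rad, then the closure, from 0 (fully open) to 1 (shut). In form: [[[tx, ty, tz, yaw, gripper], ...]]. A call has 1 to 20 rows; each row shifts and turns the commanded pose from where the row before left it, along the tool's axes as they then stand; what a row does not reach is not made up. A row lasts 1/12 s, in which the tool goes at most 41.7 mm and 7.16 degrees, less where a joint would pass 70% of its speed; a pose out of reach is approached as far as the arm can. A call with a gripper value outside its range is refused whole. The fingers move at their own pace and stop on an object; the grip force is fixed at half the most. Time passes only in rows, so rows that do not move let the fingers close. It gives the time, the measured TCP pose, the force and the opening at its end, in the units of the state.
- telemetry.get_obs(): the state, without advancing time (a new reading comes with each control period).
- vision.snapshot(name): name is "side" or "top" or "wrist"; returns a dict with "color" (480x640x3 uint8, red, green, blue), "mtx" (3x3 intrinsics, pixels), "cam_to_world" (4x4, takes a point from camera to world coordinates); the wrist camera has in their place "tool_from_camera" (4x4, takes a point from camera to tool coordinates, whose origin is the TCP and whose axes are the flange's). Camera axes: x right, y down, z forward; pixel columns grow to the right and rows downward; lengths in m; the calibration is good to about 2 mm. A picture is of the moment at which its call begins: read the wrist's pose just before it. There is no depth.
- close_job(): hands the job in, once; it reports no verdict.
Trained networks look in a picture, given as the dict that the camera call returned (one of the last four; its "shot" number tells which), for a name from the list of things; names that differ only in an ending like _2 or _b are one class to them, and where a whole thing is asked for, a point or a joint stands for the part that bears it (a point fixed in the world has none). Each returns a list of dicts, best first, with "conf" (0 to 1); they miss things now and then, are a little off and sometimes report something else, mostly with a low value. They report only what shows in the picture. A call takes as long as a camera call.
- recognise(name, picture): "xy" ([column, row] in pixels, amid what is visible of it).
- silhouettes(name, picture): "region" (480x640 bool, what is visible of it) and "xy" ([column, row] in pixels, amid what is visible of it).
- place_of(name, picture): "xy" ([column, row] in pixels: a listed point, or the origin of a listed thing).
The state is a dict: "clock": time; "joint_pos": joint angles; "qvel": joint speeds; "tau": joint torques, N m; "tool_pos": TCP position; "orientation": TCP orientation; "force": force on the tool from outside, world axes, zero at the start; "moment": the same for the moment, N m; "opening": finger opening in m.
Only numpy, scipy, OpenCV 4.12 (cv2) and the standard library are available. Lean on these libraries where they do the work, as an engineer would, in place of code of your own. Each camera call takes 0.05 s, during which the arm holds its last target.

## Working session

There is one attempt and no reset: what is moved stays moved. The work goes in short steps, Python scripts to look and compute and a shell command to move; the robot and the scene stay as the last step left them, time stands still between calls to the robot, and variables do not carry over. Pictures are saved under pics/ and viewed, and the job is handed in when it is done.

```bash
mkdir -p pics; ls; cat > h.py <<'E'
import numpy as np,cv2
from plant import telemetry, vision, close_job, recognise, silhouettes, place_of
def ray(p,uv,z):
    d=np.linalg.inv(p["mtx"])@np.array([uv[0],uv[1],1.]);T=np.array(p["cam_to_world"])
    d=T[:3,:3]@d;o=T[:3,3];return o+d*(z-o[2])/d[2]
E
python3 - <<'E'
from h import *
s=telemetry.get_obs();print(s)
for n in("top","side"):
    p=vision.snapshot(n);cv2.imwrite(f"pics/{n}0.png",p["color"][:,:,::-1])
    for q in("chassis","slot_floor","cover_edge"):
        r=place_of(q,p);print(n,q,[(a["xy"],a["conf"]) for a in r[:2]])
        for a in r[:1]:print([ray(p,a["xy"],z).round(4) for z in(0,.1,.114)])
    for q in("dial_knob","spool","capacitor","screwdriver"):
        r=place_of(q,p);print(n,q,[(a["xy"],a["conf"],ray(p,a["xy"],.1 if q=="dial_knob" else 0).round(3)) for a in r[:1]])
    print(np.array(p["cam_to_world"]).round(3).tolist())
E
```

```text
pics
{'clock': 0.0, 'joint_pos': array([ 8.77240138e+01,  2.05924768e+01,  6.34986932e-01, -1.95347820e-02,
       -7.01348771e+01, -1.65092146e+01]), 'qvel': array([ 0.0143119 , -0.004821  , -0.00662489,  0.08828538,  0.06012042,
        0.08158051]), 'tau': array([-9.24944325e-04, -5.82721531e+01,  2.93044871e+01,  6.99722081e+00,
        6.80449579e-03, -1.75606833e-04]), 'tool_pos': array([0.21721734, 0.6386261 , 0.24262195]), 'orientation': array([ 1.79906222e+02, -8.64349435e-03, -1.87918466e+01]), 'force': array([ 0.67296636, -0.25342252,  0.32045234]), 'moment': array([0.01771295, 0.00788467, 0.00816158]), 'opening': 0.08809608732872272}
top chassis [([326.8, 222.1], 0.85), ([237.7, 165.9], 0.35)]
[array([0.6198, 0.0196, 0.    ]), array([0.6063, 0.0214, 0.1   ]), array([0.6044, 0.0216, 0.114 ])]
top slot_floor [([296.4, 228.1], 0.98)]
[array([0.6045, 0.0939, 0.    ]), array([0.592 , 0.0905, 0.1   ]), array([0.5902, 0.0901, 0.114 ])]
top cover_edge [([289.5, 254.1], 0.88)]
[array([0.5405, 0.1101, 0.    ]), array([0.5324, 0.1055, 0.1   ]), array([0.5313, 0.1049, 0.114 ])]
top d
[... 435 characters left out ...]
ay([ 0.5403, -0.096 ,  0.1   ]), array([ 0.529 , -0.1125,  0.114 ])]
side slot_floor [([308.1, 203.4], 0.91)]
[array([0.7028, 0.2661, 0.    ]), array([0.6101, 0.112 , 0.1   ]), array([0.5971, 0.0904, 0.114 ])]
side cover_edge [([277.8, 208.3], 0.87)]
[array([0.6294, 0.2885, 0.    ]), array([0.5477, 0.131 , 0.1   ]), array([0.5362, 0.109 , 0.114 ])]
side dial_knob [([331.0, 246.1], 0.49, array([ 0.558, -0.051,  0.1  ]))]
side spool []
side capacitor [([386.7, 328.8], 0.82, array([ 0.574, -0.201,  0.   ]))]
side screwdriver [([303.2, 190.2], 0.5, array([0.73 , 0.333, 0.   ]))]
[[0.835, -0.308, 0.456, 0.081], [-0.55, -0.435, 0.713, -0.768], [-0.022, -0.846, -0.533, 0.671], [0.0, 0.0, 0.0, 1.0]]
```

View pics/top0.png

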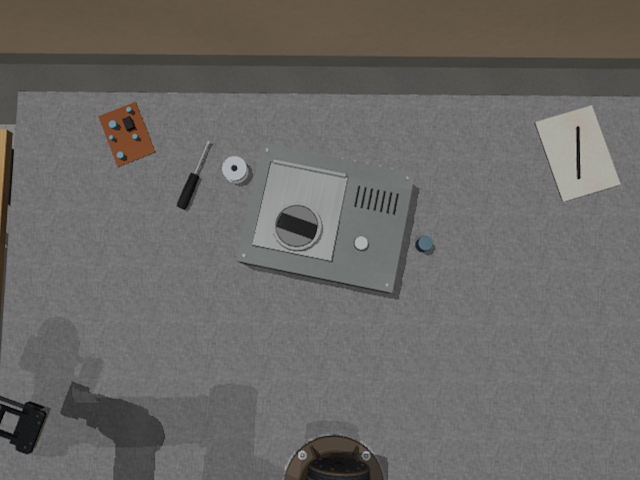

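View pics/side0.png

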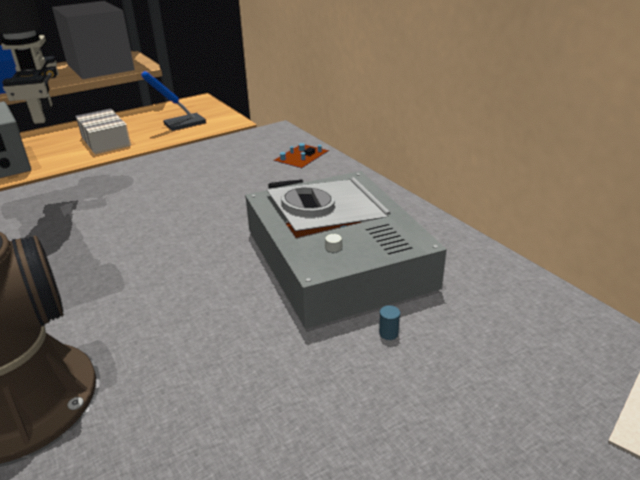

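```bash
python3 - <<'E'
from h import *
p=vision.snapshot("top");c=p["color"][190:270,250:380,::-1]
a=cv2.resize(c,None,fx=6,fy=6,interpolation=cv2.INTER_CUBIC)
cv2.imwrite("pics/topz.png",a)
p=vision.snapshot("side");c=p["color"][170:250,260:360,::-1]
cv2.imwrite("pics/sidez.png",cv2.resize(c,None,fx=7,fy=7,interpolation=cv2.INTER_CUBIC))
E
```

```text
(no output)
```

View pics/topz.png

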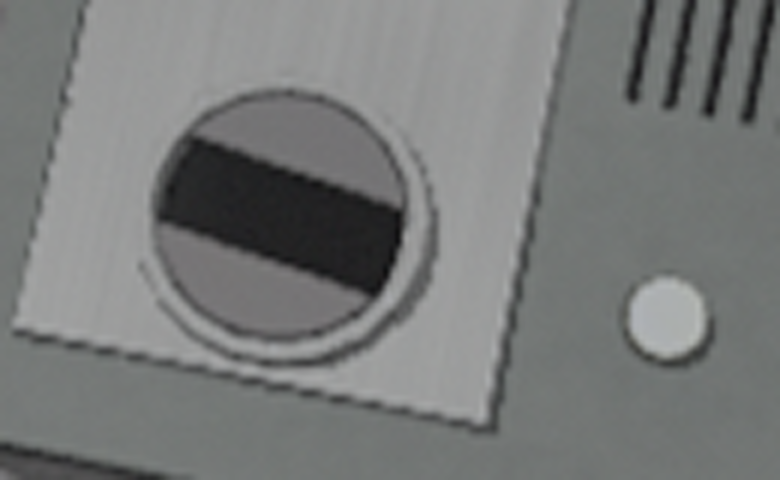

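View pics/sidez.png

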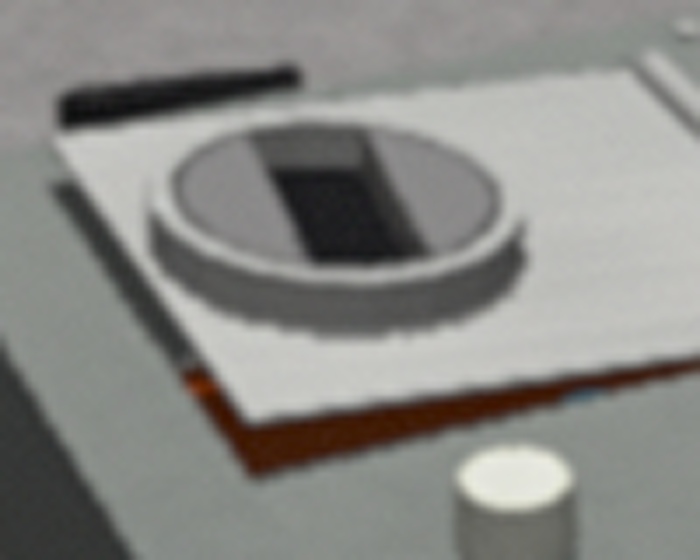

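```bash
python3 - <<'E'
from h import *
p=vision.snapshot("top");g=cv2.cvtColor(p["color"],cv2.COLOR_RGB2GRAY)
m=np.zeros_like(g);m[205:250,270:325]=(g[205:250,270:325]<60)
n,l,st,ce=cv2.connectedComponentsWithStats(m);i=1+np.argmax(st[1:,4]);print(st[i],ce[i])
c=cv2.findContours((l==i).astype(np.uint8),0,1)[0][0];print(cv2.minAreaRect(c))
yx=np.argwhere(l==i)[:,::-1];w,v=np.linalg.eigh(np.cov(yx.T));d=v[:,1];a,b=[ray(p,ce[i]+s*15*d,.115) for s in(-1,1)];print("slot dir",np.degrees(np.arctan2(*(b-a)[[1,0]])))
r=silhouettes("chassis",p)[0]["region"].astype(np.uint8)
c=max(cv2.findContours(r,0,1)[0],key=cv2.contourArea);ap=cv2.approxPolyDP(c,6,True)[:,0];print(ap.tolist());
for z in(0,.1):print(z,[ray(p,q,z).round(3)[:2].tolist() for q in ap])
r=silhouettes("cover",p)[0]["region"].astype(np.uint8)
c=max(cv2.findContours(r,0,1)[0],key=cv2.contourArea);ap=cv2.approxPolyDP(c,5,True)[:,0];print("cover",ap.tolist());
for z in(.1,.118):print(z,[ray(p,q,z).round(3)[:2].tolist() for q in ap])
E
```

```text
[276 213  41  27 585] [296.64786325 225.58290598]
((296.5835876464844, 225.4900665283203), (39.89362716674805, 14.97892951965332), 19.798877716064453)
slot dir 70.8357132368465
[[263, 143], [236, 260], [391, 292], [413, 175]]
0 [[0.817, 0.179], [0.525, 0.24], [0.45, -0.137], [0.739, -0.193]]
0.1 [[0.79, 0.17], [0.518, 0.226], [0.449, -0.124], [0.717, -0.176]]
cover [[274, 159], [253, 243], [330, 260], [345, 173]]
0.1 [[0.752, 0.144], [0.557, 0.189], [0.52, 0.014], [0.721, -0.02]]
0.118 [[0.748, 0.143], [0.555, 0.187], [0.518, 0.014], [0.717, -0.019]]
```

The images show the cover ajar at yaw ≈ -11°. The slot is at about pixel (296,226) in the top view, pointing along world ≈ 71°, so the fastener is at about 0.14 rad. The tool's y axis is already parallel to the slot. I'll move above it with the fingers shut.

```bash
python3 -m handwheel '[[[0.0265,0.02,0,0,1],[0.0265,0.02,0,0,1],[0.0265,0.02,0,0,1],[0.0265,0.02,0,0,1],[0.0265,0.02,0,0,1],[0.0265,0.02,0,0,1],[0.0265,0.02,0,0,1],[0.0265,0.02,0,0,1],[0.0265,0.02,0,0,1],[0.0265,0.02,0,0,1],[0.0265,0.02,0,0,1],[0.0265,0.02,0,0,1],[0.0265,0.02,0,0,1],[0.0265,0.02,0,0,1],[0.0265,0.02,0,0,1],[0.0265,0.02,0,0,1],[0.0265,0.02,0,0,1],[0.0265,0.02,0,0,1],[0.0265,0.02,0,0,1],[0.0265,0.02,0,0,1]]]'
python3 -m handwheel '[[[0,0,0,0,1],[0,0,0,0,1],[0,0,0,0,1],[0,0,0,0,1]]]'
python3 - <<'E'
from h import *
from scipy.spatial.transform import Rotation as R
s=telemetry.get_obs();print({k:np.round(v,3) for k,v in s.items()})
p=vision.snapshot("wrist");cv2.imwrite("pics/w1.png",p["color"][:,:,::-1])
T=np.eye(4);T[:3,:3]=R.from_euler("xyz",s["orientation"],degrees=True).as_matrix();T[:3,3]=s["tool_pos"]
p2=dict(p);W=T@np.array(p["tool_from_camera"]);q={"mtx":p["mtx"],"cam_to_world":W};print(W.round(3).tolist())
for n,z in(("slot_floor",.1146),("cover_edge",.118)):
    for r in place_of(n,p)[:1]:print(n,r["xy"],r["conf"],ray(q,r["xy"],z).round(4))
E
```

```text
clock: 2.72
tool_pos: [0.5911, 0.0882, 0.2438]
orientation: [-180.0, -0.0, -18.8]
force: [0.5, 0.9, 0.0]
opening: 0.0008
clock: 3.05
tool_pos: [0.5899, 0.0903, 0.2436]
orientation: [-180.0, 0.0, -18.7]
force: [-0.2, -0.3, 0.6]
opening: 0.0009
{'clock': np.float64(3.05), 'joint_pos': array([ 2.7446e+01,  1.3241e+01, -9.5660e+00, -9.0000e-03, -6.7189e+01,
        4.3816e+01]), 'qvel': array([ 0.553, -0.232,  0.036,  0.003,  0.019,  0.122]), 'tau': array([-6.8000e-01, -4.7286e+01,  2.8817e+01,  6.8230e+00,  7.8000e-02,
       -3.0000e-03]), 'tool_pos': array([0.59 , 0.09 , 0.244]), 'orientation': array([-1.79992e+02,  3.00000e-03, -1.87420e+01]), 'force': array([-0.201, -0.261,  0.555]), 'moment': array([0.036, 0.003, 0.013]), 'opening': np.float64(0.001)}
[[-0.322, -0.903, -0.285, 0.669], [-0.947, 0.307, 0.097, 0.063], [-0.0, 0.301, -0.954, 0.385], [0.0, 0.0, 0.0, 1.0]]
slot_floor [322.3, 224.0] 0.59 [0.5958 0.0878 0.1146]
cover_edge [331.8, 301.9] 0.58 [0.5391 0.0998 0.118 ]
```

View pics/w1.png

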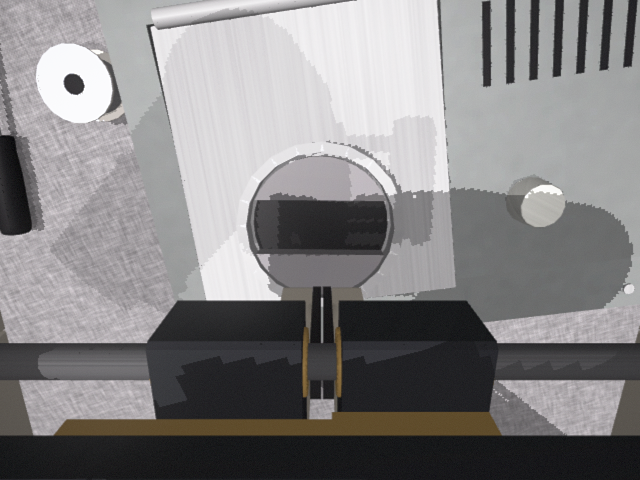

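The wrist view shows the slot horizontal at around pixel (320,224), so it lines up with the fingers. Its axis is at about (0.597, 0.089), 7 mm further in x than the TCP. I'll correct that and descend into the slot.

```bash
python3 -m handwheel '[[[0.0066,-0.0007,0,0,1],[0,0,0.012,0,1],[0,0,0.016,0,1],[0,0,0.016,0,1],[0,0,0.016,0,1],[0,0,0.016,0,1],[0,0,0.014,0,1],[0,0,0.01,0,1],[0,0,0.006,0,1],[0,0,0.003,0,1],[0,0,0,0,1],[0,0,0,0,1]]]'
python3 - <<'E'
from h import *
p=vision.snapshot("wrist");cv2.imwrite("pics/w2.png",p["color"][:,:,::-1])
p=vision.snapshot("side");c=p["color"][150:250,240:360,::-1]
cv2.imwrite("pics/s2.png",cv2.resize(c,None,fx=6,fy=6,interpolation=cv2.INTER_CUBIC))
print(telemetry.get_obs()["force"],telemetry.get_obs()["moment"])
E
```

```text
clock: 4.2
tool_pos: [0.5973, 0.0884, 0.1351]
orientation: [-180.0, -0.0, -18.8]
force: [-0.1, -0.5, -0.6]
opening: 0.0
[ 0.36760087  0.07294339 -0.70390376] [ 0.0493396  -0.04168225 -0.01213297]
```

View pics/w2.png

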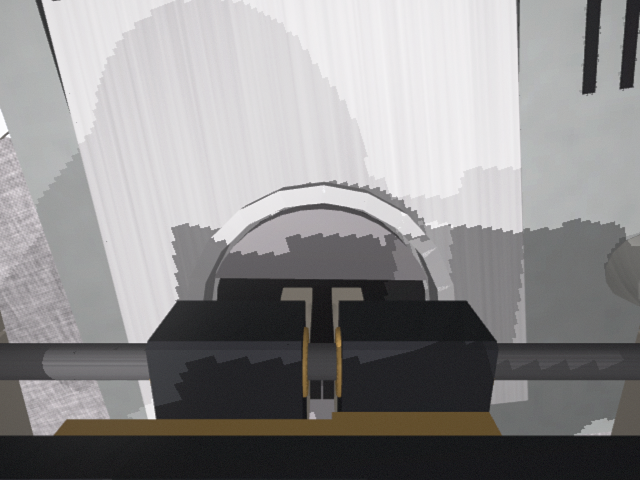

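View pics/s2.png

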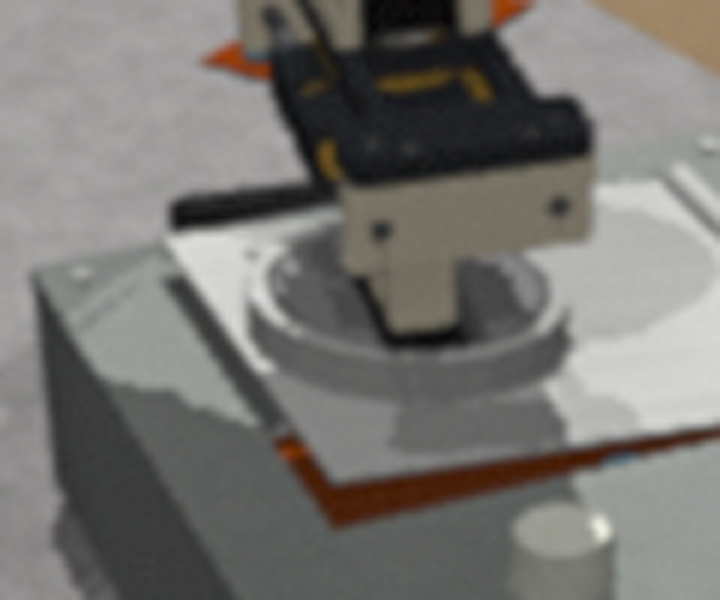

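The fingers are inside the slot with no contact. Next I'll press down gradually.

```bash
python3 -m handwheel '[[[0,0,0.004,0,0.8],[0,0,0.004,0,0.8],[0,0,0.003,0,0.8],[0,0,0.003,0,0.8],[0,0,0.002,0,0.8],[0,0,0.001,0,0.8],[0,0,0,0,0.8],[0,0,0,0,0.8]]]'
```

```text
clock: 4.97
tool_pos: [0.5972, 0.0882, 0.118]
orientation: [-180.0, -0.0, -18.8]
force: [-0.7, 1.2, 6.0]
opening: 0.0178
```

```bash
python3 -m handwheel '[[[0,0,0.001,0,0.8],[0,0,0.001,0,0.8],[0,0,0,0,0.8],[0,0,0,0,0.8],[0,0,0,0,0.8]]]'
python3 - <<'E'
from h import *
p=vision.snapshot("side");c=p["color"][150:250,240:360,::-1]
cv2.imwrite("pics/s3.png",cv2.resize(c,None,fx=6,fy=6,interpolation=cv2.INTER_CUBIC))
s=telemetry.get_obs();print(s["force"],s["moment"],s["tool_pos"])
E
```

```text
clock: 5.38
tool_pos: [0.5972, 0.0882, 0.1163]
orientation: [-180.0, -0.1, -18.8]
force: [-0.4, -0.3, 8.2]
opening: 0.0177
[-1.14131417  0.58744958  6.76447951] [0.12647603 0.28145043 0.02147534] [0.59723116 0.08825755 0.11624191]
```

View pics/s3.png

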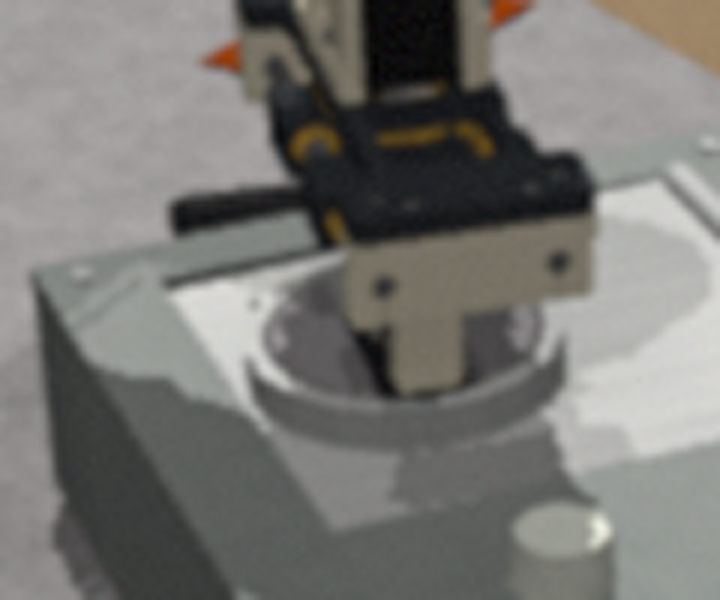

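The cover is down, roughly 2–3 mm below flush at the fastener, taking about 7 N. Now I'll turn clockwise while holding it pressed.

```bash
python3 -m handwheel '[[[0,0,0,0.05,0.8],[0,0,0,0.07,0.8],[0,0,0,0.07,0.8],[0,0,0,0.07,0.8],[0,0,0,0.07,0.8],[0,0,0,0.07,0.8],[0,0,0,0.07,0.8],[0,0,0,0.07,0.8],[0,0,0,0.07,0.8],[0,0,0,0.07,0.8]]]'
python3 - <<'E'
from h import *
s=telemetry.get_obs();print(s["force"],s["moment"],s["tool_pos"],s["orientation"])
p=vision.snapshot("wrist");cv2.imwrite("pics/w4.png",p["color"][:,:,::-1])
E
```

```text
clock: 6.27
tool_pos: [0.5964, 0.088, 0.116]
orientation: [180.0, -0.0, -57.9]
force: [-3.9, 0.6, 8.2]
opening: 0.0173
[-3.89874828  0.5710818   8.21347706] [0.33141053 1.30019112 0.05690613] [0.59635143 0.0880386  0.11597949] [ 1.79958999e+02 -7.24166386e-04 -5.79300485e+01]
```

View pics/w4.png

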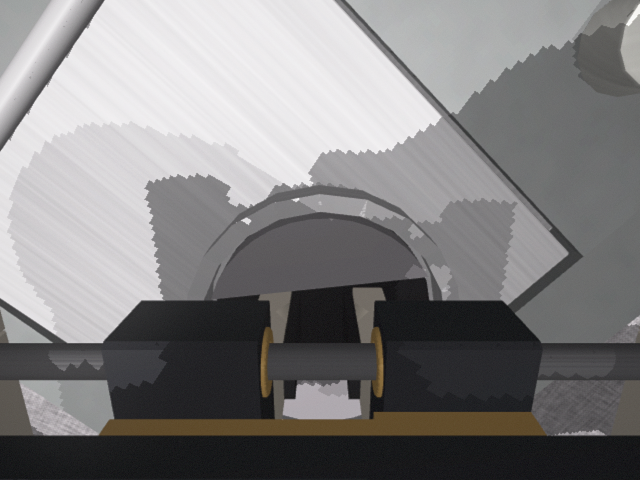

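Turning well: the slot follows with a lag of about 7°. Continuing.

```bash
python3 -m handwheel '[[[0,0,0,0.06,0.8],[0,0,0,0.06,0.8],[0,0,0,0.06,0.8],[0,0,0,0.06,0.8],[0,0,0,0.06,0.8],[0,0,0,0.06,0.8],[0,0,0,0.06,0.8],[0,0,0,0.06,0.8]]]'
python3 - <<'E'
from h import *
s=telemetry.get_obs();print(s["moment"],s["tool_pos"],s["orientation"])
E
```

```text
clock: 6.98
tool_pos: [0.5965, 0.0882, 0.116]
orientation: [180.0, -0.0, -85.4]
force: [-4.1, 1.4, 8.5]
opening: 0.0178
[0.53766057 1.12464538 0.07575224] [0.59649507 0.08820055 0.11604885] [ 1.79984560e+02 -7.23065042e-03 -8.53981068e+01]
```

```bash
python3 -m handwheel '[[[0,0,0,0.05,0.8],[0,0,0,0.05,0.8],[0,0,0,0.05,0.8],[0,0,0,0.05,0.8],[0,0,0,0.05,0.8],[0,0,0,0.05,0.8],[0,0,0,0,0.8]]]'
python3 - <<'E'
from h import *
s=telemetry.get_obs();print(s["moment"],s["tool_pos"],s["orientation"])
p=vision.snapshot("wrist");cv2.imwrite("pics/w5.png",p["color"][:,:,::-1])
E
```

```text
clock: 7.57
tool_pos: [0.5966, 0.0881, 0.116]
orientation: [180.0, -0.0, -102.6]
force: [-3.1, 0.8, 8.5]
opening: 0.0174
[0.21741171 0.93279144 0.08078612] [0.59660365 0.08812817 0.11604475] [ 1.79996572e+02 -1.61791484e-02 -1.02597078e+02]
```

View pics/w5.png

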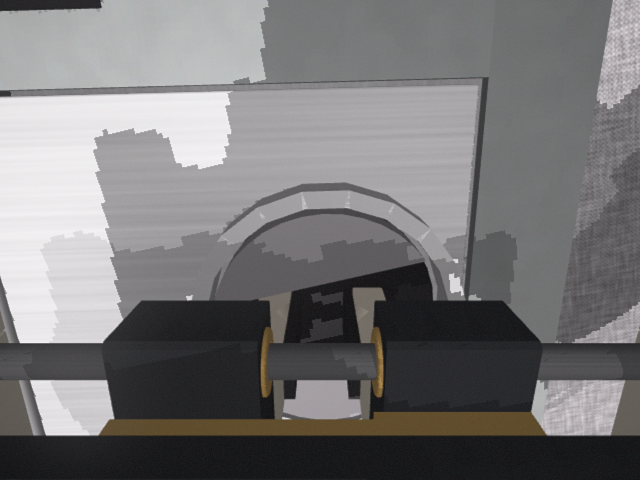

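```bash
for i in 1; do python3 -m handwheel '[[[0,0,0,0.05,0.8],[0,0,0,0.05,0.8],[0,0,0,0.05,0.8],[0,0,0,0.05,0.8],[0,0,0,0,0.8]]]'; done
python3 - <<'E'
from h import *
s=telemetry.get_obs();print(s["moment"],s["tool_pos"],s["orientation"])
E
```

```text
clock: 8.03
tool_pos: [0.5966, 0.0881, 0.1161]
orientation: [180.0, -0.0, -114.1]
force: [-2.9, -0.5, 8.0]
opening: 0.0174
[0.089088   0.94973771 0.02127815] [0.59655109 0.08806657 0.11606572] [ 1.79996921e+02 -2.37916709e-02 -1.14056831e+02]
```

```bash
python3 -m handwheel '[[[0,0,0,0.03,0.8],[0,0,0,0.03,0.8],[0,0,0,0.03,0.8],[0,0,0,0,0.8]]]'
python3 - <<'E'
from h import *
s=telemetry.get_obs();print(s["moment"],s["tool_pos"],s["orientation"])
p=vision.snapshot("wrist");cv2.imwrite("pics/w6.png",p["color"][:,:,::-1])
E
```

```text
clock: 8.37
tool_pos: [0.5976, 0.0888, 0.1164]
orientation: [-179.9, 0.1, -119.1]
force: [-0.4, 2.4, 6.4]
opening: 0.0173
[0.92011283 0.14062724 0.0966866 ] [0.59757877 0.08876887 0.11642909] [-1.79922553e+02  8.81324378e-02 -1.19115352e+02]
```

View pics/w6.png

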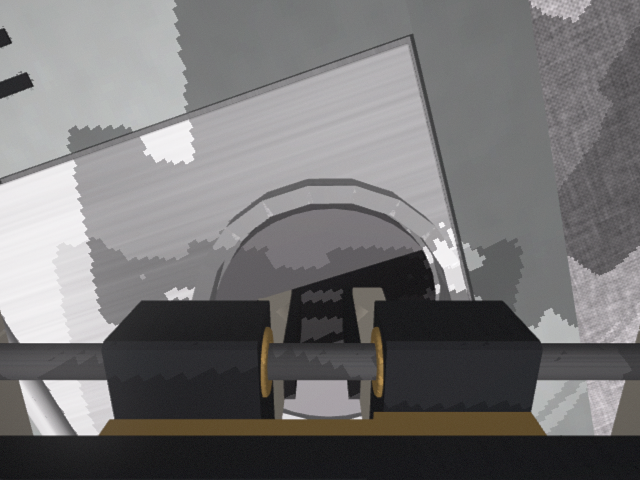

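The slot edge (≈20° in the image) is now nearly parallel to the cover's side edge (≈19.4°), so the fastener is close to its stop. I'll nudge until the moment rises.

```bash
python3 -m handwheel '[[[0,0,0,0.03,0.8],[0,0,0,0.03,0.8],[0,0,0,0,0.8]]]'
python3 - <<'E'
from h import *
s=telemetry.get_obs();print(s["moment"],s["tool_pos"],s["orientation"])
E
```

```text
clock: 8.67
tool_pos: [0.5981, 0.0891, 0.1166]
orientation: [-179.9, 0.1, -122.4]
force: [0.4, 3.0, 7.6]
opening: 0.0179
[ 1.19658907 -0.15078215  1.02068246] [0.59805935 0.08906618 0.11664768] [-1.79881708e+02  1.22144007e-01 -1.22440345e+02]
```

The moment jumped to 1.0 N m, so this is the stop. I'll ease off the torque, then lift straight out.

```bash
python3 -m handwheel '[[[0,0,0,-0.04,0.8],[0,0,0,-0.04,0.8],[0,0,0,0,0.8]]]'
python3 -m handwheel '[[[0,0,-0.004,0,0.8],[0,0,-0.004,0,0.8],[0,0,0,0,0.8],[0,0,0,0,0.8]]]'
python3 - <<'E'
from h import *
s=telemetry.get_obs();print(s["moment"],s["force"],s["orientation"])
p=vision.snapshot("wrist");cv2.imwrite("pics/w7.png",p["color"][:,:,::-1])
E
```

```text
clock: 8.92
tool_pos: [0.5977, 0.0887, 0.1165]
orientation: [-179.9, 0.1, -117.7]
force: [-1.0, 2.6, 7.9]
opening: 0.0172
clock: 9.25
tool_pos: [0.5969, 0.0885, 0.1235]
orientation: [-180.0, 0.0, -117.9]
force: [0.3, 2.8, 2.4]
opening: 0.0175
[ 1.0493002  -0.34757415  0.05615442] [0.28429628 2.84376845 2.41525647] [-1.79992125e+02  2.96719017e-02 -1.17896903e+02]
```

View pics/w7.png

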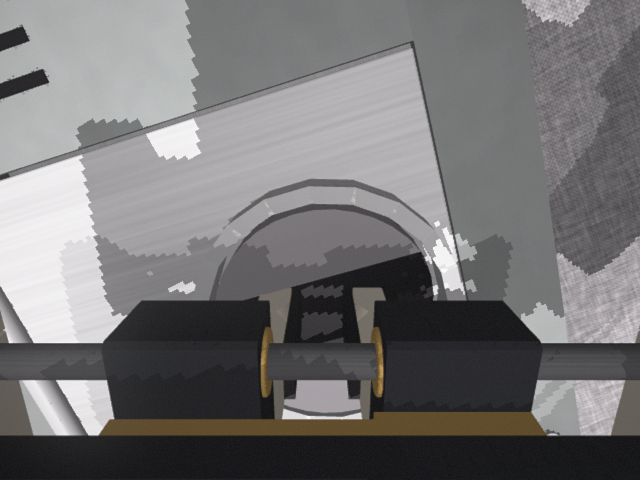

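The cover stays down (tip 3 mm above the floor), with only a light contact on the slot wall. I'll centre in the slot, then lift out and back away.

```bash
python3 -m handwheel '[[[-0.0015,0,0,-0.05,0.8],[0,0,0,-0.05,0.8],[0,0,0,-0.05,0.8],[0,0,0,0,0.8]]]'
python3 -m handwheel '[[[0,0,-0.01,0,0.8],[0,0,-0.02,0,0.8],[0,0,-0.03,0,0.8],[0,0,-0.03,0,0.8],[0,0,-0.03,0,0.8],[0,0,-0.02,0,0.8],[0,0,0,0,0.8]]]'
python3 - <<'E'
from h import *
p=vision.snapshot("wrist");cv2.imwrite("pics/w8.png",p["color"][:,:,::-1])
p=vision.snapshot("side");c=p["color"][150:250,240:360,::-1]
cv2.imwrite("pics/s8.png",cv2.resize(c,None,fx=6,fy=6,interpolation=cv2.INTER_CUBIC))
for q,z in(("cover_edge",.1),("dial_knob",.1),("capacitor",0),("spool",0),("screwdriver",0)):print(q,[(ray(p,a["xy"],z).round(3),a["conf"]) for a in place_of(q,p)[:1]])
E
```

```text
clock: 9.63
tool_pos: [0.5967, 0.089, 0.1227]
orientation: [179.9, -0.1, -109.2]
force: [0.4, 0.2, -1.2]
opening: 0.0179
clock: 10.22
tool_pos: [0.5994, 0.0897, 0.2696]
orientation: [-179.6, 0.2, -109.4]
force: [0.0, 0.8, 1.5]
opening: 0.0175
cover_edge [(array([0.539, 0.111, 0.1  ]), 0.93)]
dial_knob [(array([ 0.554, -0.059,  0.1  ]), 0.75)]
capacitor [(array([ 0.573, -0.199,  0.   ]), 0.84)]
spool []
screwdriver [(array([0.741, 0.332, 0.   ]), 0.45)]
```

View pics/w8.png

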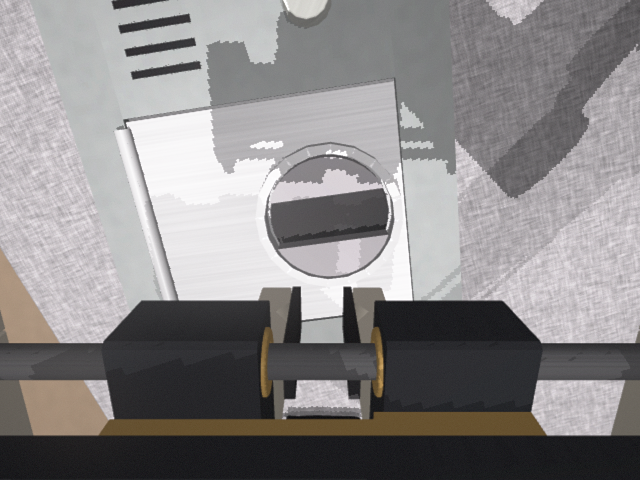

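View pics/s8.png

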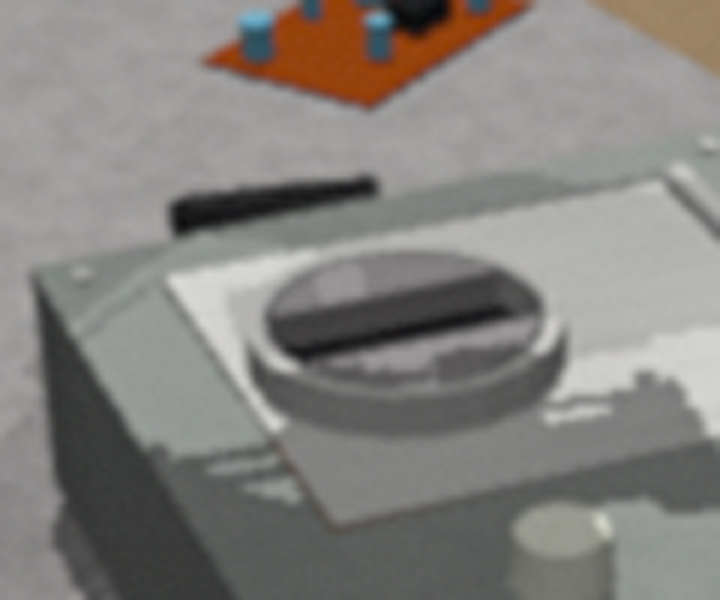

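The cover stays down on its own, and the slot looks square to the near edge. I'll measure that properly before handing in.

```bash
python3 - <<'E'
from h import *
from scipy.spatial.transform import Rotation as R
s=telemetry.get_obs();p=vision.snapshot("wrist")
T=np.eye(4);T[:3,:3]=R.from_euler("xyz",s["orientation"],degrees=True).as_matrix();T[:3,3]=s["tool_pos"]
q={"mtx":p["mtx"],"cam_to_world":T@np.array(p["tool_from_camera"])}
c=p["color"][70:290,110:430,::-1];cv2.imwrite("pics/w9.png",cv2.resize(c,None,fx=2.5,fy=2.5,interpolation=cv2.INTER_CUBIC))
# rectify horizontal planes to world: 0.4 mm/px, rows=-x, cols=-y
for z,n in((.1175,"a"),(.1015,"b")):
    C=np.linalg.inv(q["cam_to_world"]);P=np.array(p["mtx"])@C[:3]
    w=np.array([[.75,.2],[.75,0],[.5,0],[.5,.2]]);uv=np.array([P@[a,b,z,1] for a,b in w]);uv=uv[:,:2]/uv[:,2:]
    d=np.array([[0,0],[400,0],[400,500],[0,500]],np.float32)
    I=cv2.warpPerspective(p["color"],cv2.getPerspectiveTransform(uv.astype(np.float32),d),(400,500))
    cv2.imwrite(f"pics/r{n}.png",I[:,:,::-1])
    L=cv2.createLineSegmentDetector().detect(cv2.cvtColor(I,cv2.COLOR_RGB2GRAY))[0][:,0]
    for l in L:
        if np.hypot(l[2]-l[0],l[3]-l[1])>60: print(n,l.round(),np.degrees(np.arctan2(l[0]-l[2],l[1]-l[3])).round(1)%180)
print(s["force"],s["tool_pos"])
E
```

```text
a [141. 241.  47. 206.] 69.5
a [ 60. 281. 119. 302.] 70.6
a [ 80. 341.  25. 499.] 160.7
a [116. 313.  15. 297.] 80.8
a [ 76. 219.  63. 279.] 168.6
a [200.  -0. 135. 185.] 160.6
a [ 57. 179. 145. 229.] 60.5
a [257. 315. 242. 389.] 168.5
a [398.  82. 188.  41.] 78.9
a [170. 384. 203. 218.] 168.8
a [ 66. 391. 262. 430.] 78.8
a [ 48. 206.  25. 270.] 160.6
a [263. 430. 373. 452.] 78.8
a [ 60. 277.  71. 218.] 168.8
a [ 70. 147.   2. 118.] 66.5
a [267. 434.  64. 394.] 78.9
a [134. 185.  65. 164.] 73.2
a [376. 450. 399. 330.] 168.9
a [191.  32. 399.  75.] 78.3
a [398.  58. 244.  27.] 78.8
a [180. 380. 209. 232.] 168.8
a [  0. 124.  56. 149.] 65.4
b [127. 234.  30. 198.] 69.6
b [ 43. 277. 104. 298.] 70.6
b [ 63. 340.   8. 499.] 160.7
b [ 98. 310.   0. 294.] 80.9
b [ 59. 212.  46. 274.] 168.7
b [183.  -0. 122. 175.] 160.6
b [398.  66. 178.  23.] 78.9
b [ 40. 169. 132. 222.] 60.5
b [248. 324. 233. 397.] 168.6
b [158. 385. 193. 210.] 168.8
b [ 48. 393. 256. 434.] 78.8
b [ 29. 197.   6. 265.] 160.6
b [259. 434. 378. 458.] 78.8
b [ 42. 273.  54. 210.] 168.8
b [ 79. 150.   0. 111.] 63.7
b [ -0. 314.  62. 339.] 68.5
b [261. 438.  47. 396.] 78.9
b [376. 455. 399. 335.] 168.9
b [181.  14. 399.  59.] 78.3
b [398.  40. 239.   9.] 78.9
b [169. 381. 200. 223.] 168.8
[ 0.0035458  -0.1711391   0.14968448] [0.5970036  0.0893271  0.26242973]
```

View pics/ra.png

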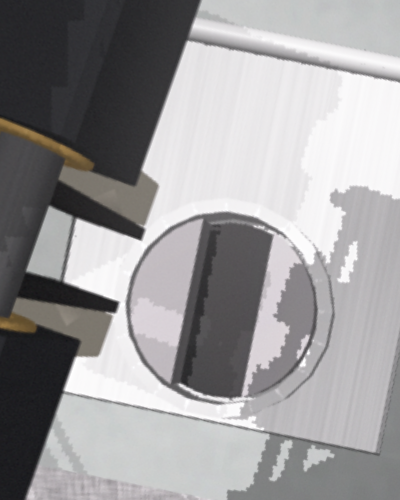

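The slot edges are at 168.5–168.8° and the near edge is at 78.8°. The slot is therefore square to the edge within 0.3°, which is at the stop.

```bash
python3 - <<'E'
from h import *
print(telemetry.get_obs()["clock"],close_job())
E
```

```text
the job is handed in; nothing more can be done
10.6167 None
```

The cover is locked down, and I handed the job in at 10.6 s.

**What I did:** I put the closed fingers into the fastener slot and pressed the cover 2–3 mm below flush with about 7 N. In the slot I spread the fingers about 18 mm so they reached further off the axis. With the cover held down, I turned the fastener clockwise until the moment jumped to 1.0 N m at the stop. I then eased off, centred the fingers in the slot and lifted straight out.

**Last checks, with the hand clear:**
- **Fastener:** the slot is square to the cover's near edge to within about 0.3°, so it is at its stop.
- **Cover:** it stayed down by itself in the side and wrist pictures.
- **Contact:** the force reading was about zero with the tool about 0.26 m above the bench.
- **Loose things:** the capacitor is within 2 mm of its first reading. The knob and screwdriver network positions differ by up to about 11 mm, at lower confidence. I put that down to network error, because the arm never went near either one.
- **Spool not located:** the network did not find the spool in the last side view, as it had not in the first. I did not look for it again in the top view. The fingers never came near it.

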